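Stack three badges and hold the plunger gauge on them

TASK

Stack exactly three of the five yellow badges flat in the four-post nest, face up, and leave the other two where they lie. Then lift the blue gauge out of its holder and, holding it upright, press its plunger gently on the red dot of the top badge until the plunger is about half way in (the green band has just gone in), never all the way. Finish there, still gripping the gauge and holding it pressed on the dot; do not disturb the other things on the table.

Things in the scene. Friction and masses are not known exactly. Their poses are not given: they have to be found in the camera images.
- badge1_center (a point): one of five identical loose badges: a flat steel disc 44 mm across and 10 mm thick, about 35 g, yellow face with a red dot 10 mm across in the middle of its upper side. They lie flat, face up, on a paper-thin white sheet on the table, their centres at least 70 mm apart. The point is the disc's centre, 5 mm under the dot; z is up through the dot.
- badge2_center (a point): one of five identical loose badges: a flat steel disc 44 mm across and 10 mm thick, about 35 g, yellow face with a red dot 10 mm across in the middle of its upper side. They lie flat, face up, on a paper-thin white sheet on the table, their centres at least 70 mm apart. The point is the disc's centre, 5 mm under the dot; z is up through the dot.
- badge3_center (a point): one of five identical loose badges: a flat steel disc 44 mm across and 10 mm thick, about 35 g, yellow face with a red dot 10 mm across in the middle of its upper side. They lie flat, face up, on a paper-thin white sheet on the table, their centres at least 70 mm apart. The point is the disc's centre, 5 mm under the dot; z is up through the dot.
- badge4_center (a point): one of five identical loose badges: a flat steel disc 44 mm across and 10 mm thick, about 35 g, yellow face with a red dot 10 mm across in the middle of its upper side. They lie flat, face up, on a paper-thin white sheet on the table, their centres at least 70 mm apart. The point is the disc's centre, 5 mm under the dot; z is up through the dot.
- badge5_center (a point): one of five identical loose badges: a flat steel disc 44 mm across and 10 mm thick, about 35 g, yellow face with a red dot 10 mm across in the middle of its upper side. They lie flat, face up, on a paper-thin white sheet on the table, their centres at least 70 mm apart. The point is the disc's centre, 5 mm under the dot; z is up through the dot.
- nest: stacking nest, fixed: black round base 90 mm across, 6 mm high; four 8 mm posts rise to 34 mm above the table (last 4 mm tapered), 29 mm from the middle on the diagonals of its own x and y. A badge has 3 mm play; fingers pass the 33 mm gaps along its own x or y. Origin: centre of its underside on the table; z up. Three stacked badges reach 36 mm above the table.
- holder: holder of the gauge, fixed: a grey stand 70 x 70 mm, its top plate 75 mm above the table with a round 31 mm hole in which the gauge hangs. Origin at the centre of its underside; z up.
- gauge_grip (a point): gauge, loose, 160 g, hanging upright in the holder by its round collar; lift straight out by 65 mm or more. The point is the centre of its blue grip, 24 x 24 mm, 55 mm tall, faces along the point's x and y; z is the gauge's axis, up. Below the point: collar (44 mm across) from 27.5 to 32.5 mm, barrel (26 mm across) to 67.5 mm, plunger tip at 92.5 mm when free.
- gauge_tip (a point): the rounded lower end (7 mm across) of the gauge's plunger, a thin steel rod sticking 25 mm out of the barrel, its upper 7 mm banded green; it lies on the gauge's axis.
- plunger (a joint): how far the sprung plunger is pushed into the barrel: 0 fully out, 0.014 m fully in; at half way (0.007) the green band has just gone in. It takes about 1.2 N to start and 0.4 N more for each mm, so about 4 N at half way and 7 N at the stop.
- mug: bystander, not to be disturbed: white mug, 80 mm across, 95 mm high, origin under its centre
- coffee_bottle: bystander, not to be disturbed: brown coffee bottle, 66 mm across, 140 mm high, origin under its centre
- tape_roll: bystander, not to be disturbed: orange tape roll lying flat, 90 mm across, 25 mm high, origin under its centre
- die_cup: bystander, not to be disturbed: steel die, round, 68 mm across, 34 mm high, origin under its centre
- label_box: bystander, not to be disturbed: cardboard box 50 x 70 x 45 mm high, origin under its centre
Mind the look-alikes: they are no part of the job. Leave any black look-alike of the part that bears badge5_center alone.

How it is judged:
By the outcome, as a careful person would: the job done as asked, in the order asked, and still so for the second after the job is handed in, while the arm keeps its last pose, push and grip.
It also fails if it takes over 72 s, if anything falls off the work surface, if the arm or the gripper's body presses on something with over 40 N, if the wrist force passes 120 N, or if a joint passes its speed limit or range.

ROBOT

A 7-joint arm with a two-finger parallel gripper is mounted at the origin on the work surface. World frame = base frame: x ahead of the robot, y to its left, z up, the work surface at z = 0. Lengths are in mm, angles in rad, forces in N, time in s.
With the tool pointing down it reaches from about 400 to 875 mm from the base axis. Payload 4.4 kg.
Tool frame: the origin (TCP) lies on the centre line of the jaws, within the pads' length; the fingertips stand 25 mm ahead of it and the grasp point (between the pads) lies 6 mm ahead of it; x points along the fingers, y is the direction in which the jaws open and shut, and the axes are right-handed (so a half turn about x gives the same grasp; the last joint's range is limited). The gripper opens to 85 mm and grips with 20 to 120 N. Pads are 22 mm wide; open, the fingers measure 114 mm over their backs; the gripper's body (76 mm by 85 mm) begins 54 mm behind the grasp point. The pads swing forward as they close: fully open they stand 13 mm farther back than shut.
Start: joints at [-1.364, 0.628, 0.038, 1.517, -0.027, 0.996, -0.02], TCP at [175.105, 625.984, 256.313] pointing down, gripper open.
Joint ranges: [-3.06, 3.06], [-0.37, 2.12], [-1.25, 1.32], [0.18, 2.47], [-1.1, 4.24], [0.23, 1.98], [-2.94, 2.94]. Speed limits (rad/s): [2.57, 2.57, 3.14, 3.14, 3.14, 3.14, 3.14].

INTERFACE

Orientations are given as [roll, pitch, yaw] about the fixed x, y, z axes, in that order (R = Rz(yaw) Ry(pitch) Rx(roll)).
In Python, from cell import * gives the robot as it stands. The module is installed in compiled form; this text tells all that it offers.
- The arm moves only by the tool jog_arm, never from a script. Its argument "series" is a list of rows, each a list of 3 entries, a list of its own where there are three numbers: the turn, a rotation vector about the tool's x, y, z in degrees, then the shift along the tool's x, y, z in mm, then the gripper's target within -1 to 1 (shut at 1, half-way at 0, fully open at -1). In form: [[[rx, ry, rz], [dx, dy, dz], hand], ...]. A call has 1 to 8 rows; each row shifts and turns the commanded pose from where the row before left it, along the tool's axes as they then stand; what a row does not reach is not made up. A row lasts 1/8 s, in which the tool goes at most 62.5 mm and 10.7 degrees, less where a joint would pass 70% of its speed; a pose out of reach is approached as far as the arm can. A call is refused whole if a number of a shift passes 62.5 or a number of a turn 10.7, either way. A call with a gripper value outside its range is refused whole. The fingers move at their own pace and stop on an object; the grip force is fixed at half the most. Time passes only in rows, so rows that do not move let the fingers close. It gives the time, the measured TCP pose, the force and the opening at its end, in the units of the state.
- read_state(): the state, without advancing time (a new reading comes with each control period).
- get_image(name): name is "side" or "top"; returns a dict with "img" (480x640x3 uint8, red, green, blue), "range_z" (480x640 float32, mm along the optical axis (not along the pixel's ray), 0 where there is no reading), "fovy" (degrees; the focal length in pixels is half the picture's height over the tangent of half this angle, whatever the lens; pixels are square), "cx", "cy" (the principal point, pixels), "cam_to_world" (4x4, takes a point from camera to world coordinates). Camera axes: x right, y up, looking along -z (the intrinsics and any distortion apply to the point x, -y, -z); pixel columns grow to the right and rows downward; lengths in mm; the calibration is good to about 2 mm. A picture is of the moment at which its call begins.
- finish_job(): hands the job in, once; it reports no verdict.
The state is a dict: "clock": time; "qpos": joint angles; "qd": joint speeds; "tau": joint torques, N m; "eef_pos": TCP position; "tool_rot": TCP orientation; "force": force on the tool from outside, world axes, zero at the start; "torque": the same for the moment, N m; "width": finger opening in mm.
Only numpy, scipy, OpenCV 4.12 (cv2) and the standard library are available. Lean on these libraries where they do the work, as an engineer would, in place of code of your own. Each camera call takes 0.05 s, during which the arm holds its last target. There are 200 camera calls.

## Working session

There is one attempt and no reset: what is moved stays moved. The work goes in short steps, Python scripts to look and compute and a tool call to move; the robot and the scene stay as the last step left them, time stands still between calls to the robot, and variables do not carry over. Pictures are saved under pics/ and viewed, about 8 in all and at most 12, crops included, and the job is handed in when it is done.

Besides the shell and the picture viewer there is one more tool, called by a JSON object that holds its "op" and its "data", one argument or row to a line. jog_arm: Moves the arm, as the interface text tells. Its arguments: {"type":"object","properties":{"series":{"type":"array"}},"required":["series"]}

```bash
mkdir -p pics; ls; python3 - <<'E'
from cell import *
import cv2,numpy as np
print(read_state())
for n in("top","side"):
    d=get_image(n); cv2.imwrite(f"pics/{n}0.png",d["img"][:,:,::-1]); np.savez(f"{n}0.npz",**d)
    print(n,d.keys(),d["fovy"],d["cx"],d["cy"],np.round(d["cam_to_world"],3).tolist())
E
```

```text
pics
{'clock': 0.0, 'qpos': array([-1.36381191,  0.62935049,  0.03842434,  1.51837939, -0.02698377,
        0.99626279, -0.01997826]), 'qd': array([ 0.00051252, -0.00047771, -0.00115809,  0.00095441, -0.00018959,
        0.00060915,  0.00037994]), 'tau': array([-3.71573369e-04, -5.63410306e+01,  1.22633781e+00, -1.93441325e+01,
        1.09843182e-02,  1.05688378e-02,  7.21407872e-06]), 'eef_pos': array([174.93092523, 625.42370753, 255.38224138]), 'tool_rot': array([-1.55574073,  1.56891387, -1.82848059]), 'force': array([ 0.0395788 , -0.33654427,  0.02462746]), 'torque': array([ 0.01806944, -0.01381738,  0.00804952]), 'width': 85.49549699575651}
top dict_keys(['img', 'range_z', 'fovy', 'cx', 'cy', 'cam_to_world']) 50.96729242842129 315.5871498026695 244.1063392590138 [[-0.027, 0.986, -0.167, 399.953], [-1.0, -0.027, 0.005, 59.265], [0.0, 0.167, 0.986, 1448.976], [0.0, 0.0, 0.0, 1.0]]
side dict_keys(['img', 'range_z', 'fovy', 'cx', 'cy', 'cam_to_world']) 51.54678913763671 315.60421426643944 239.09085946489452 [[0.982, 0.114, -0.149, 456.76], [-0.187, 0.512, -0.839, -810.364], [-0.02, 0.851, 0.524, 644.576], [0.0, 0.0, 0.0, 1.0]]
```

View pics/top0.png

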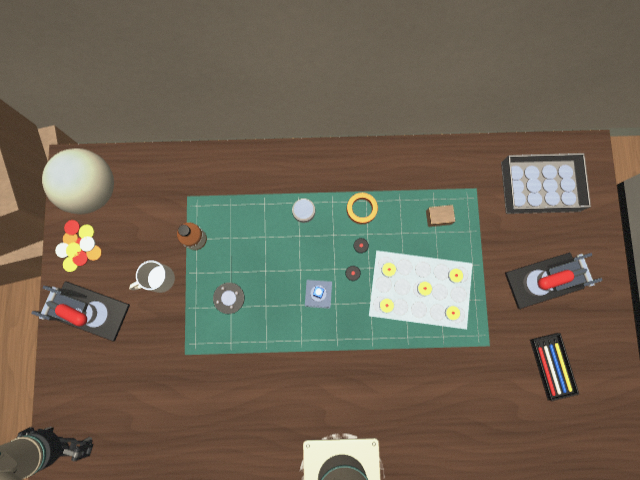

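View pics/side0.png

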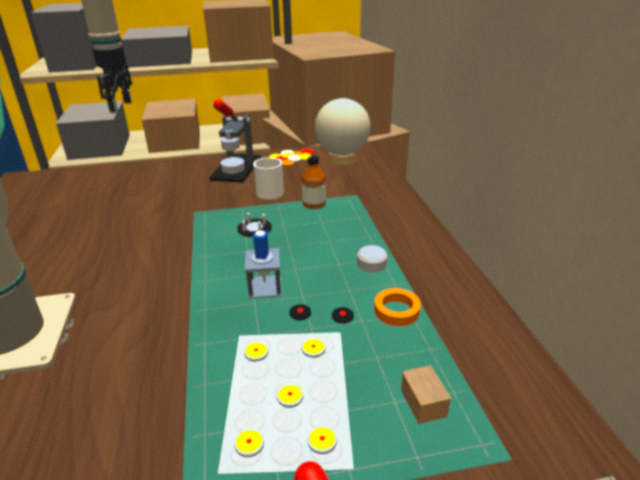

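```bash
cat > h.py <<'E'
import numpy as np,cv2
def pix2w(d,u,v,zw=None,rng=None):
    f=240/np.tan(np.radians(d["fovy"])/2); T=d["cam_to_world"]
    r=np.array([(u-d["cx"])/f,-(v-d["cy"])/f,-1.]); R=T[:3,:3]@r
    s=rng if rng is not None else (zw-T[2,3])/R[2]
    return T[:3,3]+R*s
def w2pix(d,p):
    f=240/np.tan(np.radians(d["fovy"])/2); T=d["cam_to_world"]
    q=T[:3,:3].T@(np.array(p)-T[:3,3]); return d["cx"]+f*q[0]/-q[2], d["cy"]-f*q[1]/-q[2]
def blobs(d,mask,zw,amin=15):
    n,l,s,c=cv2.connectedComponentsWithStats(mask.astype(np.uint8))
    out=[]
    for i in range(1,n):
        if s[i,4]>=amin:
            rz=d["range_z"][l==i]; rz=rz[rz>0]
            zz=[pix2w(d,*c[i],rng=np.median(rz))] if len(rz) else [np.zeros(3)]
            out.append((np.round(c[i],1),s[i,4],np.round(pix2w(d,*c[i],zw=zw),1),np.round(zz[0],1)))
    return out
E
python3 - <<'E'
from h import *
for n in("top","side"):
    d=dict(np.load(n+"0.npz")); im=d["img"]; hsv=cv2.cvtColor(im,cv2.COLOR_RGB2HSV)
    H,S,V=[hsv[:,:,i].astype(int) for i in range(3)]
    y=((H>22)&(H<35)&(S>130)&(V>120)).astype(np.uint8)
    y=cv2.morphologyEx(y,cv2.MORPH_CLOSE,np.ones((5,5)))
    print(n,"yellow")
    for b in blobs(d,y,10,60): print(*b)
    print("blue")
    for b in blobs(d,(H>100)&(H<125)&(S>130)&(V>60),140,10): print(*b)
    print("red")
    for b in blobs(d,((H<8)|(H>172))&(S>150)&(V>90),10,4): print(*b)
    c=im[:,:,::-1]
    a=c[262:332,195:345] if n=="top" else c[205:305,220:320]
    cv2.imwrite(f"pics/crop_{n}.png",cv2.resize(a,None,fx=5,fy=5,interpolation=cv2.INTER_CUBIC))
a=cv2.imread("pics/crop_top.png");b=cv2.imread("pics/crop_side.png")
print(a.shape,b.shape)
W=np.zeros((600,800,3),np.uint8); a=cv2.resize(a,(500,233)); W[:233,:500]=a; b=cv2.resize(b,(360,360)); W[236:596,:360]=b
t=cv2.imread("pics/top0.png")[283:313,214:244]; W[236:596,400:760]=cv2.resize(t,(360,360),interpolation=cv2.INTER_CUBIC)
g=cv2.imread("pics/top0.png")[277:309,303:335]; W[:233,520:753]=cv2.resize(g,(233,233),interpolation=cv2.INTER_CUBIC)
cv2.imwrite("pics/crops.png",W)
E
```

```text
top yellow
[360.6 207.7] 238 [747.9 -82.3  10. ] [744.2 -80.7  25.4]
[ 70.  263.7] 65 [605.1 760.9  10. ] [605.4 761.7   8.4]
[563.3 367.1] 169 [ 277.7 -627.3   10. ] [ 278.2 -624.8   15.2]
blue
[557.5 368.4] 190 [ 285.9 -550.3  140. ] [ 274.9 -608.6   14.7]
red
[ 71.5 226.9] 186 [713.3 762.6  10. ] [711.8 759.3  16.7]
[ 78.1 240.1] 17 [673.6 741.2  10. ] [674.7 743.9   4.2]
[ 80.5 258.6] 150 [619.1 731.5  10. ] [618.8 730.5  12.1]
[555.8 279.4] 413 [ 522.3 -632.5   10. ] [ 506.9 -545.3  191.4]
[456.  274.8] 4 [ 543.3 -347.7   10. ] [ 542.9 -346.6   13.8]
[ 70.7 314.6] 404 [459.6 751.2  10. ] [450.3 643.2 234.6]
[452.5 312.5] 4 [ 436.4 -329.9   10. ] [ 436.4 -329.8   10.4]
[546.5 371.2] 188 [ 267.8 -579.3   10. ] [ 268.3 -576.7   15.9]
side yellow
[18.1 32.7] 1577 [-1110.2  3841.9    10. ] [-515.7 2076.6  250.8]
[48.3  2. ] 178 [-1465.2  6188.8    10. ] [-336.8 2079.4  382.6]
[162.4  15.6] 2622 [ -25.1 4483.3   10. ] [ 194.3 2073.4  298.9]
[281.  16.] 110 [1052.2 4074.5   10. ] [ 808.7 2077.1  269.5]
[324.9  15.5] 2195 [1438.7 3974.7   10. ] [1049.6 2078.7  261.4]
[ 16.5 115.7] 1166 
[... 613 characters left out ...]
]
[248.5 440.9] 449 [ 434.8 -330.3   10. ] [ 434.8 -330.7   10.5]
blue
[  9.6 150. ] 886 [-154.6  657.8  140. ] [-676.1 1910.2 -290.4]
[260.6 244.9] 296 [493.6  -0.7 140. ] [495.5  40.1 114.6]
red
[223.3 107.4] 172 [ 449.8 1360.9   10. ] [452.2 620.1 226.5]
[307.4 149.9] 53 [718.8 787.2  10. ] [716.1 770.8  16.5]
[280.7 158.1] 7 [619.6 735.1  10. ] [619.  729.4  12.3]
[299.8 309.6] 34 [556.7 -50.   10. ] [556.7 -50.   10. ]
[342.1 312.6] 36 [636.5 -76.4  10. ] [636.3 -77.3  10.8]
[321.5 437.5] 4 [ 541.2 -346.2   10. ] [ 541.1 -346.5   10.5]
[248.5 440.5] 4 [ 434.8 -329.6   10. ] [ 434.8 -329.9   10.4]
[309.9 471.9] 462 [ 514.6 -397.    10. ] [ 497.4 -520.   198.8]
(350, 750, 3) (500, 500, 3)
```

View pics/crops.png

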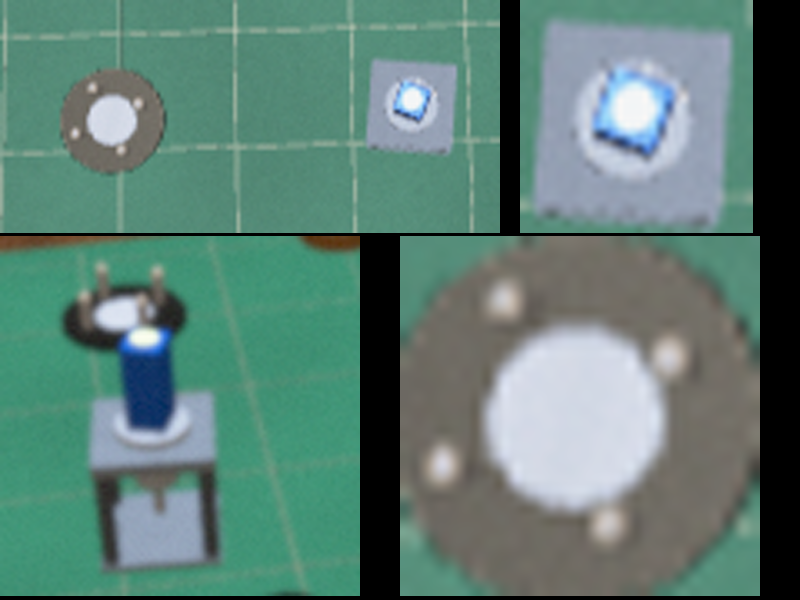

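```bash
python3 - <<'E'
from h import *
d=dict(np.load("top0.npz")); im=d["img"]
P=[(504,300),(669,356),(606,524),(442,464)]
W=np.array([pix2w(d,214+(x-400)/12-.5,283+(y-236)/12-.5,zw=34) for x,y in P])
print(np.round(W,1)); c=W.mean(0); print("nest",c, np.linalg.norm((W-c)[:,:2],axis=1), (np.degrees(np.arctan2((W-c)[:,1],(W-c)[:,0]))-45)%90)
hsv=cv2.cvtColor(im,cv2.COLOR_RGB2HSV); H,S,V=[hsv[:,:,i].astype(int) for i in range(3)]
def roi(u0,v0,u1,v1):
    m=np.zeros(H.shape,bool); m[v0:v1,u0:u1]=1; return m
for b in blobs(d,(S<40)&(V>170)&roi(214,283,244,313),6,40): print("nest disc",*b)
# gauge top face: blueish upsampled
for n in("top","side"):
    d=dict(np.load(n+"0.npz")); im=d["img"]
    if n=="top": x0,y0,x1,y1=305,279,333,307
    else: x0,y0,x1,y1=245,225,277,270
    a=cv2.resize(im[y0:y1,x0:x1],None,fx=8,fy=8,interpolation=cv2.INTER_CUBIC).astype(int)
    m=((a[:,:,2]-a[:,:,0])>45).astype(np.uint8)
    cs=max(cv2.findContours(m,cv2.RETR_EXTERNAL,cv2.CHAIN_APPROX_NONE)[0],key=cv2.contourArea)
    r=cv2.minAreaRect(cs); bx=cv2.boxPoints(r)
    px=[(x0+x/8-.5+1/16,y0+y/8-.5+1/16) for x,y in bx]; print(n,r,np.round(px,1).tolist())
    if n=="top":
        ww=np.array([pix2w(d,*p,zw=135) for p in px]); print(np.round(ww,1), ww.mean(0)); e=ww[1]-ww[0]; print(np.degrees(np.arctan2(e[1],e[0])))
    T=d["range_z"][y0:y1,x0:x1]
    pts=np.array([pix2w(d,u,v,rng=d["range_z"][v,u]) for v in range(y0,y1) for u in range(x0,x1) if d["range_z"][v,u]>0])
    t=pts[(pts[:,2]>128)&(pts[:,2]<142)]; print("top face",len(t),t.mean(0), t.min(0),t.max(0))
    t=pts[(pts[:,2]>78)&(pts[:,2]<83)]; print("collar",len(t),t.mean(0))
    if n=="side":
        hsv=cv2.cvtColor(im,cv2.COLOR_RGB2HSV); H,S,V=[hsv[:,:,i].astype(int) for i in range(3)]
        pts=np.array([list(pix2w(d,u,v,rng=d["range_z"][v,u])) for v in range(200,245) for u in range(230,275) if d["range_z"][v,u]>0])
        t=pts[(pts[:,2]>3)&(pts[:,2]<9)&(abs(pts[:,0]-c[0])<60)&(abs(pts[:,1]-c[1])<60)]; print("nest base side",len(t),t.min(0),t.max(0))
d=dict(np.load("top0.npz")); y=None
im=d["img"].astype(int); m=((im[:,:,0]-im[:,:,2]>60)&(im[:,:,1]-im[:,:,2]>30)).astype(np.uint8); m[:,:370]=0;m[:262]=0;m[325:]=0;m[:,470:]=0
m=cv2.morphologyEx(m,cv2.MORPH_CLOSE,np.ones((5,5)))
for b in blobs(d,m,10,30): print("badge",*b)
E
```

```text
[[521.8 318.4  34. ]
 [507.7 279.8  34. ]
 [469.1 294.4  34. ]
 [484.  332.6  34. ]]
nest [495.63591296 306.29802933  34.        ] [28.81794488 29.14544259 29.10168337 28.80766024] [69.73361549 69.41377189 69.06271358 68.84962649]
nest disc [228.4 297.7] 183 [495.6 305.5   6. ] [495.6 305.4   6.3]
top ((108.26931762695312, 104.29307556152344), (82.41291809082031, 84.54888916015625), 20.85445785522461) [[311.3999938964844, 294.70001220703125], [315.20001220703125, 284.79998779296875], [324.79998779296875, 288.5], [321.0, 298.3999938964844]]
[[489.   67.7 135. ]
 [514.4  57.2 135. ]
 [504.2  32.3 135. ]
 [478.8  42.9 135. ]] [496.58070656  50.02117733 135.        ]
-22.38469082440502
top face 82 [495.66360384  50.36232632 135.3268506 ] [482.11744762  37.0354813  128.0556989 ] [509.07837873  63.43941024 141.6517474 ]
collar 131 [497.36778825  50.93928817  79.8407472 ]
side ((137.0, 137.0), (274.0, 236.0), 90.0) [[246.89999389648438, 224.60000610351562], [276.3999938964844, 224.60000610351562], [276.3999938964844, 258.79998779296875], [246.89999389648438, 258.79998779296875]]
top face 109 [495.69122766  44.3904332  134.43225783] [481.85275009  31.71048322 128.12067724] [509.30939556  62.36793038 138.37331426]
collar 111 [495.74294566  40.02094383  79.97904846]
nest base side 396 [435.69841347 246.94470138   3.00211564] [549.75218099 363.9516528    8.99380247]
badge [388.8 269. ] 138 [ 565.  -155.9   10. ] [ 565.  -155.9    9.8]
badge [456. 275.] 142 [ 542.5 -347.5   10. ] [ 542.5 -347.6    9.8]
badge [424.7 288.1] 142 [ 507.5 -255.5   10. ] [ 507.4 -255.3   10.5]
badge [386.4 305.1] 145 [ 462.3 -143.7   10. ] [ 462.3 -143.7   10.5]
badge [452.8 312.6] 149 [ 436.1 -330.8   10. ] [ 436.1 -330.8   10. ]
```

```bash
cat >> h.py <<'E'
from scipy.spatial.transform import Rotation as Ro
def tool(s): return Ro.from_euler("xyz",s["tool_rot"])
def goal(psi): # tool x down, tool y at world angle psi (deg)
    p=np.radians(psi); y=np.array([np.cos(p),np.sin(p),0]); x=np.array([0,0,-1.]); return Ro.from_matrix(np.column_stack([x,y,np.cross(x,y)]))
def plan(s,pos,psi):
    R=tool(s); G=goal(psi); y=R.as_matrix()[:,1]
    dr=(R.inv()*G).as_rotvec(degrees=True)
    dw=np.array(pos)-s["eef_pos"]
    print("t%.2f"%s["clock"],"pos",np.round(s["eef_pos"],1),"jaw",round(np.degrees(np.arctan2(y[1],y[0])),2),"tilt",np.round(R.as_matrix()[:2,0],4),"w%.1f"%s["width"],"F",np.round(s["force"],1),"q",np.round(s["qpos"],2))
    print("  turn",np.round(dr,2),"shift in goal frame",np.round(G.inv().apply(dw),1),"in cur",np.round(R.inv().apply(dw),1))
E
python3 - <<'E'
from cell import *; from h import *
s=read_state()
for psi in(-20.7,69.3,159.3): plan(s,(480,200,256),psi)
E
```

```text
t0.10 pos [174.9 625.5 255.5] jaw 74.37 tilt [-0.0005 -0.0016] w85.3 F [-0.4  0.4  0.1] q [-1.36  0.63  0.04  1.52 -0.03  1.   -0.02]
  turn [9.507e+01 8.000e-02 7.000e-02] shift in goal frame [ -0.5 435.8 290.2] in cur [   0.  -327.6  408.4]
t0.10 pos [174.9 625.5 255.5] jaw 74.37 tilt [-0.0005 -0.0016] w85.3 F [-0.4  0.4  0.1] q [-1.36  0.63  0.04  1.52 -0.03  1.   -0.02]
  turn [5.07 0.   0.09] shift in goal frame [  -0.5 -290.2  435.8] in cur [   0.  -327.6  408.4]
t0.10 pos [174.9 625.5 255.5] jaw 74.37 tilt [-0.0005 -0.0016] w85.3 F [-0.4  0.4  0.1] q [-1.36  0.63  0.04  1.52 -0.03  1.   -0.02]
  turn [-8.493e+01 -7.000e-02  8.000e-02] shift in goal frame [  -0.5 -435.8 -290.2] in cur [   0.  -327.6  408.4]
```

{"op": "jog_arm", "data": {
  "series": [
    [[5,0,0],[0,-15,20],-0.3],
    [[0,0,0],[0,-30,45],-0.3],
    [[0,0,0],[0,-30,45],-0.3],
    [[0,0,0],[0,-30,45],-0.3],
    [[0,0,0],[0,-30,45],-0.3],
    [[0,0,0],[0,-30,45],-0.3],
    [[0,0,0],[0,-30,45],-0.3],
    [[0,0,0],[0,-30,45],-0.3]
  ]
}}

```text
clock: 1.1
eef_pos: [411.8, 297.1, 256.2]
tool_rot: [-2.276, 1.571, -2.636]
force: [0.8, 0.1, 0.6]
width: 56.0
```

```bash
python3 - <<'E'
from cell import *; from h import *
s=read_state(); plan(s,(462,-144,120),69.3); plan(s,(565,-156,120),69.3)
E
```

```text
t1.10 pos [411.8 297.1 256.2] jaw 69.38 tilt [-0.0002 -0.0001] w56.0 F [0.8 0.1 0.6] q [-0.74  0.43  0.08  1.91 -0.04  0.81  0.58]
  turn [ 0.08 -0.01  0.01] shift in goal frame [ 136.2 -394.9  202.8] in cur [ 136.2 -395.1  202.3]
t1.10 pos [411.8 297.1 256.2] jaw 69.38 tilt [-0.0002 -0.0001] w56.0 F [0.8 0.1 0.6] q [-0.74  0.43  0.08  1.91 -0.04  0.81  0.58]
  turn [ 0.08 -0.01  0.01] shift in goal frame [ 136.2 -369.7  303.4] in cur [ 136.2 -370.1  302.9]
```

{"op": "jog_arm", "data": {
  "series": [
    [[0,0,0],[0,-46,38],-0.3],
    [[0,0,0],[0,-46,38],-0.3],
    [[0,0,0],[0,-46,38],-0.3],
    [[0,0,0],[0,-46,38],-0.3],
    [[0,0,0],[0,-46,38],-0.3],
    [[0,0,0],[0,-46,38],-0.3],
    [[0,0,0],[30,-47,38],-0.3],
    [[0,0,0],[30,-47,37],-0.3]
  ]
}}

```text
clock: 2.1
eef_pos: [562.3, -148.1, 199.8]
tool_rot: [0.553, 1.57, 0.193]
force: [0.0, 1.1, 0.2]
width: 55.1
```

{"op": "jog_arm", "data": {
  "series": [
    [[0,0,0],[50,0,0],-0.3],
    [[0,0,0],[50,0,0],-0.3],
    [[0,0,0],[30,0,0],-0.3],
    [[0,0,0],[0,0,0],-0.3]
  ]
}}

```text
clock: 2.6
eef_pos: [559.6, -145.9, 68.0]
tool_rot: [-3.023, 1.565, 2.9]
force: [-0.2, -0.2, 0.2]
width: 55.6
```

```bash
python3 - <<'E'
from cell import *; from h import *
s=read_state(); plan(s,(565,-156,30),69.3)
d=get_image("side"); np.savez("side1.npz",**d)
p=[pix2w(d,u,v,rng=d["range_z"][v,u]) for v in range(240,400) for u in range(230,400) if d["range_z"][v,u]>0]
p=np.array(p); q=p[(abs(p[:,0]-s["eef_pos"][0])<40)&(abs(p[:,1]-s["eef_pos"][1])<70)&(p[:,2]>14)&(p[:,2]<200)]
print(len(q),np.sort(q[:,2])[:20].round(1))
u,v=w2pix(d,s["eef_pos"]-[0,0,25]); print("tip pix",u,v, "badge centre pix",w2pix(d,(564.5,-155.5,10)))
u,v=int(u),int(v); cv2.imwrite("pics/side1.png",cv2.resize(d["img"][v-70:v+70,u-90:u+90,::-1],None,fx=4,fy=4,interpolation=cv2.INTER_CUBIC)); print(u-90,v-70)
E
```

```text
t2.60 pos [ 559.6 -145.9   68. ] jaw 69.37 tilt [-0.0057  0.0014] w55.6 F [-0.2 -0.2  0.2] q [ 0.16  0.79  0.07  1.86 -0.11  0.5   1.52]
  turn [ 0.07 -0.34  0.04] shift in goal frame [38.  -7.6  8.6] in cur [38.  -7.6  8.8]
1880 [46.6 46.8 46.9 47.7 48.2 48.3 48.6 48.8 49.3 49.7 50.  50.1 50.3 50.4
 50.4 51.3 51.6 51.7 51.8 51.9]
tip pix 309.349265321473 328.8944756520041 badge centre pix (np.float64(313.42288485231256), np.float64(345.89398849180964))
219 258
```

View pics/side1.png

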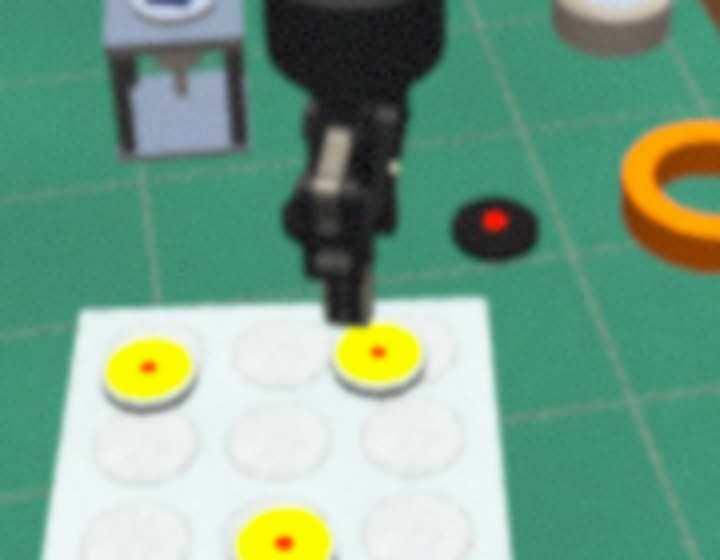

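{"op": "jog_arm", "data": {
  "series": [
    [[0,-0.3,0],[0,-7.3,8.4],-0.3],
    [[0,0,0],[20,0,0],-0.3],
    [[0,0,0],[0,0,0],-0.3],
    [[0,0,0],[0,0,0],-0.3]
  ]
}}

```text
clock: 3.15
eef_pos: [567.0, -156.0, 50.5]
tool_rot: [0.031, 1.566, -0.329]
force: [0.3, 0.6, 0.1]
width: 55.5
```

```bash
python3 - <<'E'
from cell import *; from h import *
s=read_state(); plan(s,(564.5,-155.5,26),69.3)
E
```

```text
t3.15 pos [ 567.  -156.    50.5] jaw 69.38 tilt [ 0.0045 -0.0015] w55.5 F [0.3 0.6 0.1] q [ 0.18  0.83  0.07  1.84 -0.11  0.47  1.53]
  turn [ 0.08  0.27 -0.01] shift in goal frame [24.5 -0.4 -2.5] in cur [24.5 -0.4 -2.6]
```

{"op": "jog_arm", "data": {
  "series": [
    [[0,0,0],[0,0,0],-0.3],
    [[0,0,0],[0,0,0],-0.3]
  ]
}}

```text
clock: 3.4
eef_pos: [567.3, -156.2, 50.8]
tool_rot: [0.019, 1.565, -0.341]
force: [0.3, 0.5, -0.1]
width: 55.8
```

```bash
python3 - <<'E'
from cell import *; from h import *
s=read_state(); plan(s,(564.5,-155.5,26),69.3); print(s["qd"].round(4))
E
```

```text
t3.40 pos [ 567.3 -156.2   50.8] jaw 69.38 tilt [ 0.0053 -0.0019] w55.8 F [ 0.3  0.5 -0.1] q [ 0.18  0.83  0.07  1.84 -0.11  0.47  1.53]
  turn [ 0.08  0.32 -0.01] shift in goal frame [24.8 -0.4 -2.8] in cur [24.8 -0.4 -3. ]
[ 0.0014  0.0014 -0.0006  0.0002  0.0004 -0.0005  0.0022]
```

{"op": "jog_arm", "data": {
  "series": [
    [[0,0.3,0],[12,-0.4,-2.7],-0.3],
    [[0,0,0],[11,0,0],-0.3],
    [[0,0,0],[0,0,0],-0.3],
    [[0,0,0],[0,0,0],-0.3]
  ]
}}

```text
clock: 3.9
eef_pos: [564.5, -155.7, 27.2]
tool_rot: [-3.013, 1.57, 2.91]
force: [0.1, -0.7, -0.7]
width: 55.8
```

```bash
python3 - <<'E'
from cell import *; from h import *
s=read_state(); plan(s,(564.5,-155.5,26),69.3); print(s["qd"].round(4))
E
```

```text
t3.90 pos [ 564.5 -155.7   27.2] jaw 69.37 tilt [-0.0003  0.0001] w55.8 F [ 0.1 -0.7 -0.7] q [ 0.18  0.87  0.06  1.85 -0.11  0.43  1.54]
  turn [ 0.07 -0.02  0.  ] shift in goal frame [ 1.2  0.2 -0. ] in cur [ 1.2  0.2 -0. ]
[ 0.0005 -0.0093 -0.0006 -0.0035  0.001   0.0007  0.0011]
```

{"op": "jog_arm", "data": {
  "series": [
    [[0,0,0],[1,0,0],0.2],
    [[0,0,0],[0,0,0],0.2],
    [[0,0,0],[0,0,0],0.2],
    [[0,0,0],[0,0,0],0.2],
    [[0,0,0],[-10,0,0],0.2],
    [[0,0,0],[-40,0,0],0.2],
    [[0,0,0],[-60,0,0],0.2],
    [[0,0,0],[-60,0,0],0.2]
  ]
}}

```text
clock: 4.9
eef_pos: [564.3, -155.6, 198.6]
tool_rot: [0.219, 1.571, -0.141]
force: [1.1, -0.2, -0.4]
width: 40.5
```

```bash
python3 - <<'E'
from cell import *; from h import *
s=read_state(); plan(s,(495.6,305.9,190),69.3)
E
```

```text
t4.90 pos [ 564.3 -155.6  198.6] jaw 69.37 tilt [ 0.0001 -0.    ] w40.5 F [ 1.1 -0.2 -0.4] q [ 0.15  0.61  0.11  1.77 -0.09  0.77  1.51]
  turn [ 0.07  0.01 -0.  ] shift in goal frame [   8.6  407.4 -227.4] in cur [   8.6  407.7 -226.9]
```

```bash
python3 - <<'E'
from cell import *; from h import *
s=read_state(); print(s["width"],s["eef_pos"])
d=get_image("side")
u,v=w2pix(d,s["eef_pos"]-[0,0,25]); 
u,v=int(u),int(v); a=cv2.resize(d["img"][v-50:v+50,u-60:u+60,::-1],(600,500),interpolation=cv2.INTER_CUBIC)
cv2.imwrite("pics/side2.png",a)
print(blobs(d,((lambda h:(h[:,:,0]>22)&(h[:,:,0]<35)&(h[:,:,1]>130)&(h[:,:,2]>120))(cv2.cvtColor(d["img"],cv2.COLOR_RGB2HSV)))&(np.arange(480)[:,None]>200),10,20))
E
```

```text
40.45095756570217 [ 564.30987865 -155.59850559  198.62753551]
[(array([317.7, 267.1]), np.int32(79), array([619.4,  87.2,  10. ]), array([ 575.3, -156. ,  181.9])), (array([255.7, 349.6]), np.int32(226), array([ 461.3, -143.3,   10. ]), array([ 461.3, -144.1,   10.7])), (array([289.5, 393.6]), np.int32(315), array([ 506.6, -255. ,   10. ]), array([ 506.5, -255.5,   10.6])), (array([321.9, 438.1]), np.int32(417), array([ 541.5, -347.2,   10. ]), array([ 541.4, -347.7,   10.6])), (array([248.5, 441. ]), np.int32(425), array([ 434.8, -330.4,   10. ]), array([ 434.8, -331. ,   10.8]))]
```

View pics/side2.png

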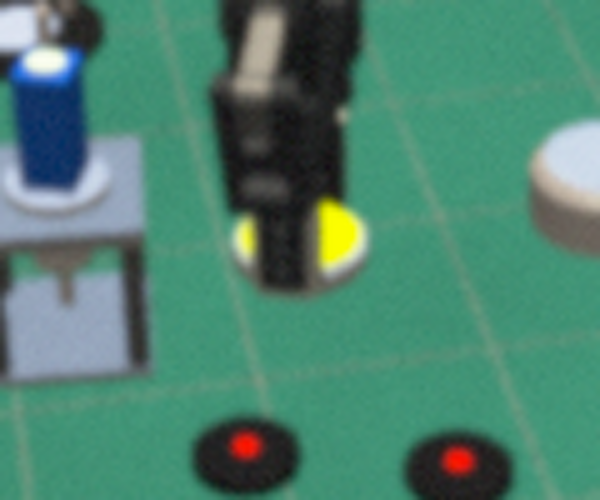

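{"op": "jog_arm", "data": {
  "series": [
    [[0,0,0],[0,40,-22],0.2],
    [[0,0,0],[0,54,-30],0.2],
    [[0,0,0],[0,54,-30],0.2],
    [[0,0,0],[0,54,-30],0.2],
    [[0,0,0],[0,54,-30],0.2],
    [[0,0,0],[0,54,-30],0.2],
    [[0,0,0],[0,54,-30],0.2],
    [[0,0,0],[0,43,-25],0.2]
  ]
}}

```text
clock: 5.95
eef_pos: [494.6, 308.2, 196.9]
tool_rot: [1.481, 1.569, 1.123]
force: [0.7, -0.1, -0.5]
width: 41.1
```

{"op": "jog_arm", "data": {
  "series": [
    [[0,0,0],[40,0,0],0.2],
    [[0,0,0],[40,0,0],0.2],
    [[0,0,0],[20,0,0],0.2],
    [[0,0,0],[0,0,0],0.2],
    [[0,0,0],[0,0,0],0.2]
  ]
}}

```text
clock: 6.58
eef_pos: [496.1, 305.5, 97.5]
tool_rot: [0.937, 1.569, 0.577]
force: [-0.4, 0.5, -0.5]
width: 40.5
```

```bash
python3 - <<'E'
from cell import *; from h import *
s=read_state(); plan(s,(495.6,305.9,65),69.3)
d=get_image("top"); hsv=cv2.cvtColor(d["img"],cv2.COLOR_RGB2HSV); y=(hsv[:,:,0]>20)&(hsv[:,:,0]<36)&(hsv[:,:,1]>90)&(hsv[:,:,2]>90)
m=np.zeros_like(y); m[275:325,200:260]=1
for b in blobs(d,y&m,77,4): print(*b)
cv2.imwrite("pics/top3.png",cv2.resize(d["img"][270:330,195:265,::-1],None,fx=8,fy=8,interpolation=cv2.INTER_CUBIC))
E
```

```text
t6.58 pos [496.1 305.5  97.5] jaw 69.37 tilt [0.0015 0.001 ] w40.5 F [-0.4  0.5 -0.5] q [-0.67  0.75  0.12  1.84 -0.15  0.56  0.75]
  turn [ 0.07  0.06 -0.08] shift in goal frame [32.5  0.2 -0.6] in cur [32.5  0.1 -0.7]
```

{"op": "jog_arm", "data": {
  "series": [
    [[0,0,0],[20,0.1,-0.6],0.2],
    [[0,0,0],[12,0,0],0.2],
    [[0,0,0],[8,0,0],0.2],
    [[0,0,0],[8,0,0],0.2],
    [[0,0,0],[0,0,0],0.2],
    [[0,0,0],[0,0,0],0.2]
  ]
}}

```text
clock: 7.38
eef_pos: [495.2, 305.6, 48.7]
tool_rot: [0.908, 1.57, 0.548]
force: [-0.0, -1.1, 0.5]
width: 40.6
```

```bash
python3 - <<'E'
from cell import *; from h import *
s=read_state(); plan(s,(495.6,305.9,33.5),69.3)
d=get_image("side"); cv2.imwrite("pics/side3.png",cv2.resize(d["img"][185:265,205:305,::-1],None,fx=6,fy=6,interpolation=cv2.INTER_CUBIC))
E
```

```text
t7.38 pos [495.2 305.6  48.7] jaw 69.36 tilt [0.0004 0.0002] w40.6 F [-0.  -1.1  0.5] q [-0.66  0.83  0.1   1.86 -0.16  0.46  0.76]
  turn [ 0.06  0.02 -0.02] shift in goal frame [15.2  0.5  0.3] in cur [15.2  0.5  0.3]
```

View pics/side3.png

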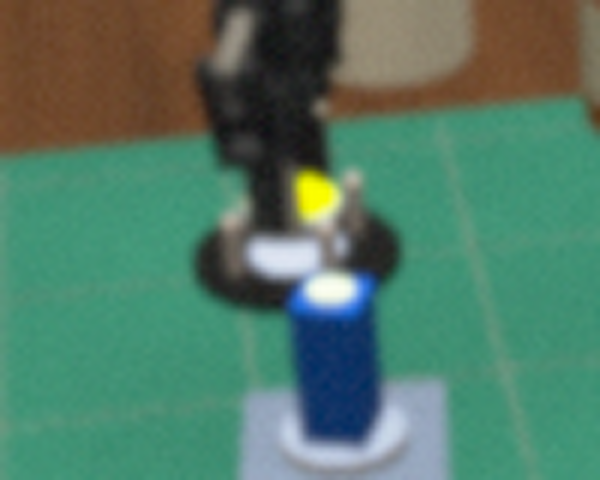

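{"op": "jog_arm", "data": {
  "series": [
    [[0,0,0],[8,0.3,0.2],0.2],
    [[0,0,0],[6,0,0],0.2],
    [[0,0,0],[0,0,0],0.2],
    [[0,0,0],[0,0,0],0.2]
  ]
}}

```text
clock: 7.92
eef_pos: [495.1, 305.6, 34.3]
tool_rot: [-2.26, 1.57, -2.62]
force: [-0.8, -0.8, -0.9]
width: 40.7
```

```bash
python3 - <<'E'
from cell import *; from h import *
s=read_state(); plan(s,(495.6,305.9,33),69.3)
E
```

```text
t7.92 pos [495.1 305.6  34.3] jaw 69.36 tilt [-0.0004 -0.0002] w40.7 F [-0.8 -0.8 -0.9] q [-0.66  0.85  0.09  1.86 -0.16  0.44  0.76]
  turn [ 0.06 -0.02  0.02] shift in goal frame [1.3 0.5 0.4] in cur [1.3 0.5 0.4]
```

{"op": "jog_arm", "data": {
  "series": [
    [[0,0,0],[1,0,0],-0.3],
    [[0,0,0],[0,0,0],-0.3],
    [[0,0,0],[0,0,0],-0.3],
    [[0,0,0],[-10,0,0],-0.3],
    [[0,0,0],[-30,0,0],-0.3],
    [[0,0,0],[-60,0,0],-0.3],
    [[0,0,0],[-60,0,0],-0.3]
  ]
}}

```text
clock: 8.8
eef_pos: [495.0, 305.5, 195.6]
tool_rot: [-2.241, 1.571, -2.601]
force: [0.4, 1.0, 0.5]
width: 55.4
```

{"op": "jog_arm", "data": {
  "series": [
    [[0,0,0],[0,-52,14],-0.3],
    [[0,0,0],[0,-56,17],-0.3],
    [[0,0,0],[0,-56,17],-0.3],
    [[0,0,0],[0,-56,17],-0.3],
    [[0,0,0],[0,-56,17],-0.3],
    [[0,0,0],[0,-56,17],-0.3],
    [[0,0,0],[0,-56,17],-0.3],
    [[0,0,0],[0,-44,12],-0.3]
  ]
}}

```text
clock: 9.8
eef_pos: [462.5, -146.5, 194.3]
tool_rot: [-0.226, 1.569, -0.588]
force: [0.6, 0.2, -0.7]
width: 55.6
```

```bash
python3 - <<'E'
from cell import *; from h import *
s=read_state(); plan(s,(461.8,-143.7,60),69.3)
for n in("side","top"):
    d=get_image(n); hsv=cv2.cvtColor(d["img"],cv2.COLOR_RGB2HSV); y=(hsv[:,:,0]>20)&(hsv[:,:,0]<36)&(hsv[:,:,1]>90)&(hsv[:,:,2]>90)
    m=np.zeros_like(y)
    if n=="top": m[275:325,200:260]=1
    else: m[200:260,215:300]=1
    for b in blobs(d,y&m,16,4): print(n,*b)
E
```

```text
t9.80 pos [ 462.5 -146.5  194.3] jaw 69.25 tilt [ 0.0013 -0.0009] w55.6 F [ 0.6  0.2 -0.7] q [ 0.17  0.49  0.11  2.04 -0.09  0.62  1.55]
  turn [-0.05  0.09  0.02] shift in goal frame [134.3   2.4  -1.6] in cur [134.3   2.4  -1.8]
top [227.6 297.6] 113 [495.4 306.2  16. ] [495.4 306.3  15.5]
```

{"op": "jog_arm", "data": {
  "series": [
    [[0,0,0],[45,2,-1.5],-0.3],
    [[0,0,0],[55,0,0],-0.3],
    [[0,0,0],[35,0,0],-0.3],
    [[0,0,0],[0,0,0],-0.3],
    [[0,0,0],[0,0,0],-0.3],
    [[0,0,0],[0,0,0],-0.3]
  ]
}}

```text
clock: 10.65
eef_pos: [463.4, -141.4, 60.2]
tool_rot: [0.109, 1.567, -0.251]
force: [0.2, 0.3, 0.7]
width: 55.4
```

```bash
python3 - <<'E'
from cell import *; from h import *
s=read_state(); plan(s,(461.8,-143.7,26),69.3); print(s["qd"].round(3))
E
```

```text
t10.65 pos [ 463.4 -141.4   60.2] jaw 69.38 tilt [ 0.0032 -0.0008] w55.4 F [0.2 0.3 0.7] q [ 0.2   0.73  0.05  2.12 -0.12  0.28  1.57]
  turn [ 0.08  0.19 -0.02] shift in goal frame [34.2 -2.7 -0.7] in cur [34.2 -2.7 -0.8]
[ 0.002  0.003 -0.002  0.004 -0.    -0.003 -0.001]
```

{"op": "jog_arm", "data": {
  "series": [
    [[0,0,0],[-20,0,0],-0.3],
    [[0,0,0],[-10,-25,22],-0.3],
    [[0,0,0],[0,-35,31],-0.3],
    [[0,0,0],[10,-31,28],-0.3],
    [[0,0,0],[20,0,0],-0.3],
    [[0,0,0],[0,0,0],-0.3],
    [[0,0,0],[0,0,0],-0.3]
  ]
}}

```text
clock: 11.52
eef_pos: [506.3, -254.4, 59.6]
tool_rot: [0.269, 1.57, -0.091]
force: [-0.4, 0.4, 0.3]
width: 55.8
```

```bash
python3 - <<'E'
from cell import *; from h import *
s=read_state(); plan(s,(507,-255.3,26.2),69.3); print(s["qd"].round(3))
E
```

```text
t11.53 pos [ 506.3 -254.4   59.6] jaw 69.42 tilt [ 0.001  -0.0001] w55.8 F [-0.4  0.4  0.3] q [ 0.39  0.79  0.05  1.9  -0.08  0.45  1.7 ]
  turn [ 0.12  0.06 -0.02] shift in goal frame [33.4 -0.5  1. ] in cur [33.4 -0.6  1. ]
[-0.003 -0.005 -0.002 -0.002 -0.001 -0.004  0.001]
```

{"op": "jog_arm", "data": {
  "series": [
    [[0,0,0],[18,-0.6,1],-0.3],
    [[0,0,0],[14,0,0],-0.3],
    [[0,0,0],[0,0,0],-0.3],
    [[0,0,0],[0,0,0],-0.3]
  ]
}}

```text
clock: 12.02
eef_pos: [506.5, -255.8, 26.2]
tool_rot: [3.067, 1.57, 2.707]
force: [0.2, 0.4, 0.0]
width: 55.5
```

```bash
python3 - <<'E'
from cell import *; from h import *
s=read_state(); plan(s,(507,-255.3,26.2),69.3); print(s["qd"].round(3))
E
```

```text
t12.03 pos [ 506.5 -255.8   26.2] jaw 69.37 tilt [-0.0004  0.0002] w55.5 F [0.2 0.4 0. ] q [ 0.39  0.85  0.04  1.9  -0.08  0.39  1.7 ]
  turn [ 0.07 -0.03 -0.  ] shift in goal frame [0.  0.7 0.3] in cur [0.  0.7 0.3]
[ 0.001 -0.011  0.002 -0.003 -0.002 -0.002  0.001]
```

{"op": "jog_arm", "data": {
  "series": [
    [[0,0,0],[0,0,0],0.2],
    [[0,0,0],[0,0,0],0.2],
    [[0,0,0],[0,0,0],0.2],
    [[0,0,0],[0,0,0],0.2],
    [[0,0,0],[-10,0,0],0.2],
    [[0,0,0],[-40,0,0],0.2],
    [[0,0,0],[-60,0,0],0.2],
    [[0,0,0],[-60,30,-12],0.2]
  ]
}}

```text
clock: 13.02
eef_pos: [505.9, -228.7, 193.9]
tool_rot: [-0.586, 1.568, -0.951]
force: [1.7, 1.3, 0.7]
width: 40.4
```

{"op": "jog_arm", "data": {
  "series": [
    [[0,0,0],[0,54,-22],0.2],
    [[0,0,0],[0,56,-22],0.2],
    [[0,0,0],[0,56,-22],0.2],
    [[0,0,0],[0,56,-22],0.2],
    [[0,0,0],[0,56,-22],0.2],
    [[0,0,0],[0,56,-22],0.2],
    [[0,0,0],[0,56,-22],0.2],
    [[0,0,0],[0,56,-22],0.2]
  ]
}}

```text
clock: 14.02
eef_pos: [498.3, 255.1, 192.2]
tool_rot: [0.693, 1.57, 0.333]
force: [0.6, 0.2, -0.9]
width: 40.9
```

```bash
python3 - <<'E'
from cell import *; from h import *
s=read_state(); plan(s,(495.4,306,80),69.3); print(s["qd"].round(3))
d=get_image("side"); hsv=cv2.cvtColor(d["img"],cv2.COLOR_RGB2HSV); y=(hsv[:,:,0]>20)&(hsv[:,:,0]<36)&(hsv[:,:,1]>130)&(hsv[:,:,2]>120)
y[:200]=0
for b in blobs(d,y,10,15): print(*b)
E
```

```text
t14.03 pos [498.3 255.1 192.2] jaw 69.37 tilt [0.001  0.0004] w40.9 F [ 0.6  0.2 -0.9] q [-0.61  0.58  0.13  1.84 -0.11  0.72  0.79]
  turn [ 0.07  0.05 -0.04] shift in goal frame [112.2  46.6 -20.7] in cur [112.2  46.5 -20.7]
[-0.8    0.238  0.055 -0.523 -0.038  0.281 -0.759]
[252.7 222.3] 95 [493.4 322.2  10. ] [493.  310.3  16.7]
[255.7 349.6] 228 [ 461.4 -143.3   10. ] [ 461.4 -144.    10.7]
[321.9 438. ] 417 [ 541.6 -347.2   10. ] [ 541.5 -347.5   10.4]
[248.5 440.9] 430 [ 434.8 -330.3   10. ] [ 434.8 -330.5   10.2]
```

{"op": "jog_arm", "data": {
  "series": [
    [[0,0,0],[0,30,-14],0.2],
    [[0,0,0],[20,15,-6.5],0.2],
    [[0,0,0],[45,0,0],0.2],
    [[0,0,0],[40,0,0],0.2],
    [[0,0,0],[8,0,0],0.2],
    [[0,0,0],[0,0,0],0.2],
    [[0,0,0],[0,0,0],0.2],
    [[0,0,0],[0,0,0],0.2]
  ]
}}

```text
clock: 15.08
eef_pos: [496.0, 302.9, 79.9]
tool_rot: [0.958, 1.568, 0.597]
force: [0.3, 1.1, -0.4]
width: 40.6
```

```bash
python3 - <<'E'
from cell import *; from h import *
s=read_state(); plan(s,(495.4,306,42.7),69.3); print(s["qd"].round(3))
E
```

```text
t15.07 pos [496.  302.9  79.9] jaw 69.36 tilt [0.0022 0.0015] w40.6 F [ 0.3  1.1 -0.4] q [-0.66  0.78  0.1   1.85 -0.14  0.52  0.74]
  turn [ 0.06  0.09 -0.13] shift in goal frame [37.2  2.7 -1.6] in cur [37.2  2.6 -1.7]
[-0.003  0.004 -0.002  0.003  0.002 -0.001 -0.001]
```

{"op": "jog_arm", "data": {
  "series": [
    [[0,0,0],[8,2.7,-1.7],0.2],
    [[0,0,0],[10,0,0],0.2],
    [[0,0,0],[10,0,0],0.2],
    [[0,0,0],[6,0,0],0.2],
    [[0,0,0],[0,0,0],0.2],
    [[0,0,0],[0,0,0],0.2]
  ]
}}

```text
clock: 15.82
eef_pos: [494.5, 305.6, 44.4]
tool_rot: [0.718, 1.571, 0.358]
force: [-0.3, -0.4, 1.3]
width: 40.8
```

```bash
python3 - <<'E'
from cell import *; from h import *
s=read_state(); plan(s,(495.4,306,42.5),69.3); print(s["qd"].round(3))
E
```

```text
t15.82 pos [494.5 305.6  44.4] jaw 69.37 tilt [0. 0.] w40.8 F [-0.3 -0.4  1.3] q [-0.66  0.83  0.09  1.86 -0.15  0.45  0.74]
  turn [ 0.07  0.   -0.  ] shift in goal frame [1.9 0.7 0.7] in cur [1.9 0.7 0.7]
[-0.001 -0.005  0.001  0.     0.002  0.001  0.001]
```

{"op": "jog_arm", "data": {
  "series": [
    [[0,0,0],[1.5,0.4,0.4],-0.3],
    [[0,0,0],[0,0,0],-0.3],
    [[0,0,0],[0,0,0],-0.3],
    [[0,0,0],[-10,0,0],-0.3],
    [[0,0,0],[-30,0,0],-0.3],
    [[0,0,0],[-55,0,0],-0.3],
    [[0,0,0],[-55,0,0],-0.3],
    [[0,0,0],[0,-40,18],-0.3]
  ]
}}

```text
clock: 16.82
eef_pos: [500.0, 267.1, 198.3]
tool_rot: [1.062, 1.558, 0.708]
force: [1.3, -0.8, -0.7]
width: 55.5
```

{"op": "jog_arm", "data": {
  "series": [
    [[0,0,0],[0,-55,25],-0.3],
    [[0,0,0],[0,-55,25],-0.3],
    [[0,0,0],[0,-55,25],-0.3],
    [[0,0,0],[0,-55,25],-0.3],
    [[0,0,0],[0,-55,25],-0.3],
    [[0,0,0],[0,-55,25],-0.3],
    [[0,0,0],[0,-55,25],-0.3],
    [[0,0,0],[0,-55,25],-0.3]
  ]
}}

```text
clock: 17.82
eef_pos: [529.9, -222.2, 193.9]
tool_rot: [0.215, 1.57, -0.145]
force: [1.1, -0.4, -0.3]
width: 55.0
```

{"op": "jog_arm", "data": {
  "series": [
    [[0,0,0],[0,-55,27],-0.3],
    [[0,0,0],[30,-40,20],-0.3],
    [[0,0,0],[40,-19,9],-0.3],
    [[0,0,0],[40,0,0],-0.3],
    [[0,0,0],[20,0,0],-0.3],
    [[0,0,0],[0,0,0],-0.3],
    [[0,0,0],[0,0,0],-0.3],
    [[0,0,0],[0,0,0],-0.3]
  ]
}}

```text
clock: 18.82
eef_pos: [543.2, -347.0, 64.8]
tool_rot: [-0.187, 1.568, -0.546]
force: [-0.8, -0.6, -0.7]
width: 55.3
```

```bash
python3 - <<'E'
from cell import *; from h import *
s=read_state(); plan(s,(541.9,-347.4,26.2),69.3); print(s["qd"].round(3))
for n in("side","top"):
    d=get_image(n); hsv=cv2.cvtColor(d["img"],cv2.COLOR_RGB2HSV); y=(hsv[:,:,0]>20)&(hsv[:,:,0]<36)&(hsv[:,:,1]>90)&(hsv[:,:,2]>90)
    m=np.zeros_like(y)
    if n=="top": m[275:325,200:260]=1
    else: m[200:260,215:300]=1
    for b in blobs(d,y&m,26,4): print(n,*b)
E
```

```text
t18.82 pos [ 543.2 -347.    64.8] jaw 69.4 tilt [ 0.0025 -0.0015] w55.3 F [-0.8 -0.6 -0.7] q [ 0.49  0.86  0.06  1.67 -0.08  0.61  1.8 ]
  turn [0.1  0.17 0.03] shift in goal frame [38.6 -0.8 -1.1] in cur [38.6 -0.8 -1.2]
[ 0.002  0.004 -0.     0.005 -0.001  0.001  0.001]
side [252.8 219.4] 105 [493.8 308.8  26. ] [493.7 304.4  28.4]
top [227.1 297.5] 123 [494.8 305.9  26. ] [494.8 305.8  26.6]
```

Second badge is in (top at ~26 mm). Third pick.

{"op": "jog_arm", "data": {
  "series": [
    [[0,0,0],[20,-0.8,-1.1],-0.3],
    [[0,0,0],[17.5,0,0],-0.3],
    [[0,0,0],[0,0,0],-0.3],
    [[0,0,0],[0,0,0],-0.3]
  ]
}}

```text
clock: 19.42
eef_pos: [540.7, -347.0, 25.0]
tool_rot: [3.04, 1.57, 2.68]
force: [-0.2, 0.1, 1.3]
width: 55.3
```

```bash
python3 - <<'E'
from cell import *; from h import *
s=read_state(); plan(s,(541.9,-347.4,26.2),69.3)
E
```

```text
t19.43 pos [ 540.7 -347.    25. ] jaw 69.37 tilt [-0.0006  0.0003] w55.3 F [-0.2  0.1  1.3] q [ 0.5   0.92  0.05  1.68 -0.08  0.55  1.81]
  turn [ 0.07 -0.04 -0.  ] shift in goal frame [-1.2  0.   1.3] in cur [-1.2  0.   1.3]
```

{"op": "jog_arm", "data": {
  "series": [
    [[0,0,0],[-1.2,0,1.2],-0.3],
    [[0,0,0],[0,0,0],0.2],
    [[0,0,0],[0,0,0],0.2],
    [[0,0,0],[0,0,0],0.2],
    [[0,0,0],[0,0,0],0.2],
    [[0,0,0],[-10,0,0],0.2],
    [[0,0,0],[-50,0,0],0.2],
    [[0,0,0],[-60,0,0],0.2]
  ]
}}

```text
clock: 20.42
eef_pos: [541.2, -346.9, 147.5]
tool_rot: [2.974, 1.568, 2.614]
force: [1.6, -0.3, -0.8]
width: 40.5
```

{"op": "jog_arm", "data": {
  "series": [
    [[0,0,0],[-50,20,-9],0.2],
    [[0,0,0],[0,54,-25],0.2],
    [[0,0,0],[0,54,-25],0.2],
    [[0,0,0],[0,54,-25],0.2],
    [[0,0,0],[0,54,-25],0.2],
    [[0,0,0],[0,54,-25],0.2],
    [[0,0,0],[0,54,-25],0.2],
    [[0,0,0],[0,54,-25],0.2]
  ]
}}

```text
clock: 21.42
eef_pos: [509.8, 91.8, 197.5]
tool_rot: [0.609, 1.569, 0.249]
force: [1.2, 0.9, 0.0]
width: 40.4
```

{"op": "jog_arm", "data": {
  "series": [
    [[0,0,0],[0,54,-25],0.2],
    [[0,0,0],[0,54,-25],0.2],
    [[0,0,0],[0,54,-25],0.2],
    [[0,0,0],[20,34,-15.5],0.2],
    [[0,0,0],[50,0,0],0.2],
    [[0,0,0],[30,0,0],0.2],
    [[0,0,0],[0,0,0],0.2],
    [[0,0,0],[0,0,0],0.2]
  ]
}}

```text
clock: 22.42
eef_pos: [495.2, 305.5, 98.1]
tool_rot: [0.918, 1.569, 0.557]
force: [-0.0, -0.6, 0.2]
width: 40.8
```

```bash
python3 - <<'E'
from cell import *; from h import *
s=read_state(); plan(s,(495.4,306,53),69.3); print(s["qd"].round(3))
E
```

```text
t22.43 pos [495.2 305.5  98.1] jaw 69.35 tilt [0.0018 0.0011] w40.8 F [-0.  -0.6  0.2] q [-0.67  0.75  0.1   1.84 -0.13  0.56  0.73]
  turn [ 0.05  0.07 -0.1 ] shift in goal frame [45.1  0.5  0. ] in cur [45.1  0.4 -0.1]
[ 0.001 -0.016  0.001 -0.008  0.    -0.004  0.002]
```

{"op": "jog_arm", "data": {
  "series": [
    [[0,0,0],[16,0.4,0],0.2],
    [[0,0,0],[14,0,0],0.2],
    [[0,0,0],[8,0,0],0.2],
    [[0,0,0],[4,0,0],0.2],
    [[0,0,0],[0,0,0],0.2],
    [[0,0,0],[0,0,0],0.2]
  ]
}}

```text
clock: 23.18
eef_pos: [494.6, 305.7, 54.8]
tool_rot: [0.96, 1.57, 0.6]
force: [0.6, -0.4, 0.1]
width: 40.4
```

```bash
python3 - <<'E'
from cell import *; from h import *
s=read_state(); plan(s,(495.4,306,52.7),69.3); print(s["qd"].round(3))
E
```

```text
t23.18 pos [494.6 305.7  54.8] jaw 69.37 tilt [0.0004 0.0002] w40.4 F [ 0.6 -0.4  0.1] q [-0.66  0.82  0.09  1.86 -0.14  0.47  0.74]
  turn [ 0.07  0.01 -0.02] shift in goal frame [2.1 0.5 0.6] in cur [2.1 0.5 0.6]
[-0.002 -0.002 -0.     0.    -0.002 -0.    -0.001]
```

{"op": "jog_arm", "data": {
  "series": [
    [[0,0,0],[1.8,0.4,0.5],-0.3],
    [[0,0,0],[0,0,0],-0.3],
    [[0,0,0],[0,0,0],-0.3],
    [[0,0,0],[-10,0,0],-0.3],
    [[0,0,0],[-30,0,0],-0.3],
    [[0,0,0],[-55,0,0],-0.3],
    [[0,0,0],[-55,0,0],-0.3],
    [[1.7,0,0],[0,-40,15],-0.3]
  ]
}}

```text
clock: 24.18
eef_pos: [497.4, 267.9, 208.1]
tool_rot: [1.09, 1.558, 0.705]
force: [0.1, -1.5, -0.2]
width: 55.7
```

{"op": "jog_arm", "data": {
  "series": [
    [[0,0,0],[0,-50,21],-0.3],
    [[0,0,0],[0,-55,23],-0.3],
    [[0,0,0],[0,-50,20],-0.2],
    [[0,0,0],[0,-40,15],-0.2],
    [[0,0,0],[0,0,0],-0.2],
    [[0,0,0],[0,0,0],-0.2]
  ]
}}

```text
clock: 24.92
eef_pos: [494.2, 53.4, 203.4]
tool_rot: [1.207, 1.57, 0.817]
force: [-0.1, 1.0, -0.2]
width: 51.3
```

```bash
python3 - <<'E'
from cell import *; from h import *
s=read_state(); plan(s,(496,50.3,113.5),67.6); print(s["qd"].round(3))
for n in("side","top"):
    d=get_image(n); hsv=cv2.cvtColor(d["img"],cv2.COLOR_RGB2HSV); y=(hsv[:,:,0]>20)&(hsv[:,:,0]<36)&(hsv[:,:,1]>90)&(hsv[:,:,2]>90)
    m=np.zeros_like(y)
    if n=="top": m[275:325,200:260]=1
    else: m[200:260,215:300]=1
    y=cv2.morphologyEx((y&m).astype(np.uint8),cv2.MORPH_CLOSE,np.ones((5,5)))
    for b in blobs(d,y,36,4): print(n,*b)
    if n=="side": A=cv2.resize(d["img"][195:245,220:290,::-1],(420,300),interpolation=cv2.INTER_CUBIC)
    else: B=cv2.resize(d["img"][280:315,208:249,::-1],(351,300),interpolation=cv2.INTER_CUBIC)
cv2.imwrite("pics/stack.png",np.hstack([A,B]))
E
```

```text
t24.93 pos [494.2  53.4 203.4] jaw 67.68 tilt [0.0009 0.0009] w51.3 F [-0.1  1.  -0.2] q [-0.25  0.49  0.13  2.   -0.1   0.66  1.12]
  turn [ 0.08  0.03 -0.07] shift in goal frame [89.9 -2.2  2.8] in cur [89.9 -2.3  2.8]
[-0.023  0.007 -0.012 -0.004  0.001 -0.002  0.   ]
side [258.4 215.9] 17 [508.8 305.8  36. ] [508.6 303.4  37.3]
top [226.1 297.5] 130 [494.3 306.9  36. ] [494.3 306.9  36. ]
```

View pics/stack.png

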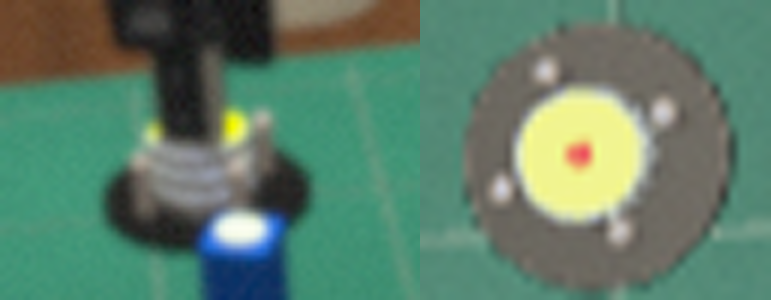

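{"op": "jog_arm", "data": {
  "series": [
    [[0,0,0],[0,-2.2,2.8],-0.2],
    [[0,0,0],[35,0,0],-0.2],
    [[0,0,0],[30,0,0],-0.2],
    [[0,0,0],[20,0,0],-0.2],
    [[0,0,0],[0,0,0],-0.2],
    [[0,0,0],[0,0,0],-0.2]
  ]
}}

```text
clock: 25.78
eef_pos: [496.3, 49.9, 118.5]
tool_rot: [0.525, 1.57, 0.135]
force: [0.1, 0.6, 0.8]
width: 51.3
```

```bash
python3 - <<'E'
from cell import *; from h import *
s=read_state(); plan(s,(496,50.3,113.5),67.6); print(s["qd"].round(3))
E
```

```text
t25.77 pos [496.3  49.9 118.5] jaw 67.7 tilt [0.0009 0.0001] w51.3 F [0.1 0.6 0.8] q [-0.22  0.64  0.09  2.06 -0.13  0.45  1.15]
  turn [ 0.1   0.05 -0.03] shift in goal frame [ 5.   0.3 -0.4] in cur [ 5.   0.3 -0.4]
[ 0.002 -0.015  0.003 -0.    -0.    -0.003 -0.001]
```

Down, close, check.

{"op": "jog_arm", "data": {
  "series": [
    [[0,0,0],[5,0.3,-0.4],-0.2],
    [[0,0,0],[0,0,0],-0.2],
    [[0,0,0],[0,0,0],0.1],
    [[0,0,0],[0,0,0],0.3],
    [[0,0,0],[0,0,0],0.8],
    [[0,0,0],[0,0,0],0.8],
    [[0,0,0],[0,0,0],0.8],
    [[0,0,0],[0,0,0],0.8]
  ]
}}

```text
clock: 26.78
eef_pos: [495.6, 50.0, 113.2]
tool_rot: [0.597, 1.57, 0.207]
force: [-0.7, -1.0, 6.3]
width: 23.3
```

```bash
python3 - <<'E'
from cell import *; from h import *
s=read_state(); plan(s,(496,50.3,193.5),67.6); print(s["torque"].round(2))
E
```

```text
t26.77 pos [495.6  50.  113.2] jaw 67.67 tilt [0.0004 0.0001] w23.3 F [-0.7 -1.   6.3] q [-0.22  0.64  0.09  2.06 -0.13  0.44  1.15]
  turn [ 0.07  0.02 -0.01] shift in goal frame [-80.3   0.4   0.2] in cur [-80.3   0.4   0.3]
[-0.01  0.18  0.02]
```

{"op": "jog_arm", "data": {
  "series": [
    [[0,0,0],[-8,0,0],0.8],
    [[0,0,0],[-15,0,0],0.8],
    [[0,0,0],[-20,0,0],0.8],
    [[0,0,0],[-20,0,0],0.8],
    [[0,0,0],[-17,0,0],0.8],
    [[0,0,0],[0,0,0],0.8],
    [[0,0,0],[0,0,0],0.8]
  ]
}}

```text
clock: 27.65
eef_pos: [495.1, 50.1, 192.8]
tool_rot: [-2.764, 1.57, 3.13]
force: [-0.4, 0.8, -1.3]
width: 23.3
```

```bash
python3 - <<'E'
from cell import *; from h import *
s=read_state(); plan(s,(494.6,306.4,193.5),67.6); print(s["torque"].round(2))
d=get_image("side"); np.savez("sg.npz",**d)
for z in(-98.5,-6): print(w2pix(d,s["eef_pos"]+[0,0,z]))
cv2.imwrite("pics/g1.png",cv2.resize(d["img"][170:300,210:310,::-1],None,fx=4.5,fy=4.5,interpolation=cv2.INTER_CUBIC))
E
```

```text
t27.65 pos [495.1  50.1 192.8] jaw 67.68 tilt [-0.0005  0.    ] w23.3 F [-0.4  0.8 -1.3] q [-0.24  0.51  0.13  2.   -0.1   0.63  1.13]
  turn [ 0.08 -0.03  0.01] shift in goal frame [ -0.7 236.8 -98.1] in cur [ -0.7 236.9 -97.8]
[ 0.01  0.02 -0.03]
(np.float64(260.73022046278834), np.float64(250.78030904887714))
(np.float64(257.0486356935066), np.float64(210.8870418279377))
```

View pics/g1.png

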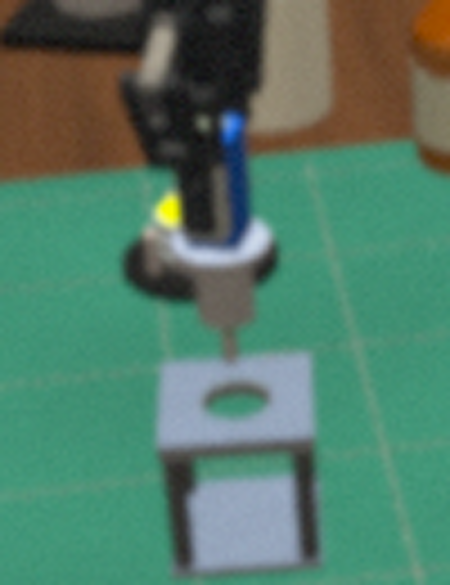

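{"op": "jog_arm", "data": {
  "series": [
    [[0,0,0],[0,25,-10],0.8],
    [[0,0,0],[0,45,-19],0.8],
    [[0,0,0],[0,50,-20],0.8],
    [[0,0,0],[0,50,-21],0.8],
    [[0,0,0],[0,42,-18],0.8],
    [[0,0,0],[0,25,-10],0.8],
    [[0,0,0],[0,0,0],0.8],
    [[0,0,0],[0,0,0],0.8]
  ]
}}

```text
clock: 28.7
eef_pos: [494.6, 304.9, 192.1]
tool_rot: [-1.759, 1.568, -2.149]
force: [0.4, -0.3, -1.8]
width: 23.3
```

{"op": "jog_arm", "data": {
  "series": [
    [[0,0,0],[15,0,0],0.8],
    [[0,0,0],[20,0,0],0.8],
    [[0,0,0],[10,0,0],0.8],
    [[0,0,0],[0,0,0],0.8],
    [[0,0,0],[0,0,0],0.8]
  ]
}}

```text
clock: 29.32
eef_pos: [495.3, 306.4, 148.3]
tool_rot: [0.917, 1.57, 0.527]
force: [0.4, 0.1, -1.4]
width: 23.6
```

```bash
python3 - <<'E'
from cell import *; from h import *
s=read_state(); plan(s,(494.6,306.4,134.3),67.6); print(s["torque"].round(2),s["qd"].round(3))
d=get_image("side")
for z in(-98.2,): print("tip",w2pix(d,s["eef_pos"]+[0,0,z]))
print("dot",w2pix(d,(494.5,306.5,36)))
cv2.imwrite("pics/g2.png",cv2.resize(d["img"][150:250,210:300,::-1],None,fx=6,fy=6,interpolation=cv2.INTER_CUBIC))
E
```

```text
t29.32 pos [495.3 306.4 148.3] jaw 67.65 tilt [0.0007 0.0004] w23.6 F [ 0.4  0.1 -1.4] q [-0.69  0.67  0.14  1.81 -0.14  0.66  0.71]
  turn [ 0.05  0.03 -0.03] shift in goal frame [14.  -0.3 -0.6] in cur [14.  -0.3 -0.6]
[-0.02  0.02 -0.03] [-0.004 -0.008  0.001 -0.007 -0.001 -0.001 -0.001]
tip (np.float64(252.6135701059477), np.float64(211.45910648897114))
dot (np.float64(252.77213912684226), np.float64(216.35606785025303))
```

View pics/g2.png

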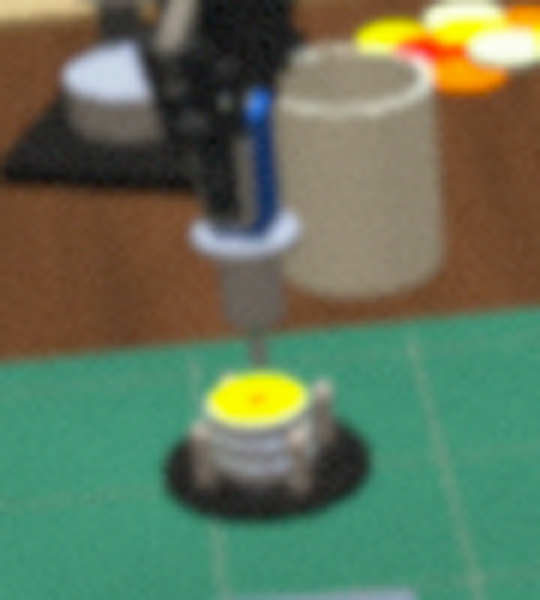

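```bash
python3 - <<'E'
from cell import *; from h import *
d=get_image("side"); im=d["img"].astype(int)
R=im[210:222,240:266]; r=(R[:,:,0]-R[:,:,1]).clip(0)
np.set_printoptions(linewidth=220)
w=(r-40).clip(0); print(r[3:10,6:20]); vv,uu=np.mgrid[210:222,240:266]; print("dot",(w*uu).sum()/w.sum(),(w*vv).sum()/w.sum())
g=im[203:213,244:262,1]; print(g)
y=(im[:,:,0]-im[:,:,2]>60)&(im[:,:,1]-im[:,:,2]>60); y[:209]=0;y[230:]=0;y[:,:230]=0;y[:,280:]=0
for b in blobs(d,y,36,20): print("badge",*b)
E
```

```text
[[ 0  0  0  0  0  0  0  0  0  0  0  0  0  0]
 [ 0  0  0  0  0  0  1  1  0  0  0  0  0  0]
 [ 0  0  0  0  0  6 16 15  6  1  0  0  0  0]
 [ 0  0  0  0  2 15 38 34 14  1  0  0  0  0]
 [ 0  0  0  0  0 11 20 17  6  0  0  0  0  0]
 [ 0  0  0  0  0  1  2  2  0  0  0  0  0  0]
 [ 0  0  0  0  0  0  0  0  0  0  0  0  0  0]]
dot nan nan
[[ 80  82  80  82  89  95  98  98  95  96  96  89  88  79  75  76  78  81]
 [ 81  83  80  85  85  87  91  95  94  89  95  88  84  87  88  89  93  96]
 [ 88  87  88  92  93  95  93  98  93  92  99  97 107 107 113 116 121 117]
 [ 98 105 106 108 113 115 113 108 101 101 111 123 130 131 136 136 137 139]
 [121 125 126 131 134 136 131 117 107 105 119 135 142 143 145 147 147 145]
 [136 140 141 140 141 140 136 123 108 107 121 136 147 145 147 147 145 145]
 [143 143 143 144 142 147 144 127 110 109 123 140 143 145 145 147 146 146]
 [144 143 146 147 147 150 143 135 123 117 125 141 145 146 149 145 148 143]
 [142 144 149 154 154 158 158 160 156 152 158 164 163 155 151 150 148 149]
 [148 144 154 175 186 192 200 209 212 213 214 215 205 191 177 161 153 150]]
badge [252.4 216. ] 117 [493.6 308.4  36. ] [493.6 308.3  36.1]<stdin>:5: RuntimeWarning: invalid value encountered in scalar divide
```

{"op": "jog_arm", "data": {
  "series": [
    [[0,0,0],[6,-0.4,-0.9],0.8],
    [[0,0,0],[4,0,0],0.8],
    [[0,0,0],[0,0,0],0.8],
    [[0,0,0],[0,0,0],0.8]
  ]
}}

```text
clock: 29.92
eef_pos: [493.9, 306.5, 137.9]
tool_rot: [0.591, 1.571, 0.201]
force: [0.7, 0.2, -2.2]
width: 23.5
```

```bash
python3 - <<'E'
from cell import *; from h import *
s=read_state(); plan(s,(494.3,306.4,134.2),67.6)
E
```

```text
t29.93 pos [493.9 306.5 137.9] jaw 67.67 tilt [0. 0.] w23.5 F [ 0.7  0.2 -2.2] q [-0.69  0.69  0.13  1.82 -0.14  0.64  0.71]
  turn [ 0.07  0.   -0.  ] shift in goal frame [3.7 0.1 0.4] in cur [3.7 0.1 0.4]
```

{"op": "jog_arm", "data": {
  "series": [
    [[0,0,0],[2,0,0],0.8],
    [[0,0,0],[2,0,0],0.8],
    [[0,0,0],[1,0,0],0.8],
    [[0,0,0],[0,0,0],0.8],
    [[0,0,0],[0,0,0],0.8],
    [[0,0,0],[0,0,0],0.8]
  ]
}}

```text
clock: 30.68
eef_pos: [494.0, 306.5, 133.0]
tool_rot: [1.21, 1.571, 0.82]
force: [0.8, 0.1, -0.3]
width: 23.0
```

```bash
python3 - <<'E'
from cell import *; from h import *
s=read_state(); plan(s,(494.3,306.4,127.2),67.6); print(s["torque"].round(2))
E
```

```text
t30.68 pos [494.  306.5 133. ] jaw 67.67 tilt [0.0001 0.0001] w23.0 F [ 0.8  0.1 -0.3] q [-0.69  0.7   0.13  1.83 -0.14  0.63  0.71]
  turn [ 0.07  0.   -0.01] shift in goal frame [5.8 0.  0.4] in cur [5.8 0.  0.4]
[ 0.01  0.03 -0.01]
```

{"op": "jog_arm", "data": {
  "series": [
    [[0,0,0],[1,0,0],0.8],
    [[0,0,0],[1,0,0],0.8],
    [[0,0,0],[1,0,0],0.8],
    [[0,0,0],[0,0,0],0.8],
    [[0,0,0],[0,0,0],0.8],
    [[0,0,0],[0,0,0],0.8]
  ]
}}

```text
clock: 31.42
eef_pos: [494.0, 306.5, 130.0]
tool_rot: [1.219, 1.571, 0.83]
force: [-0.5, 0.6, 0.7]
width: 23.6
```

```bash
python3 - <<'E'
from cell import *; from h import *
s=read_state(); plan(s,(494.3,306.4,127.2),67.6)
f=[]
for i in range(6): get_image("side"); f.append(read_state()["force"][2])
print(np.round(f,2),np.mean(f))
E
```

```text
t31.43 pos [494.  306.5 130. ] jaw 67.67 tilt [0.0001 0.0001] w23.6 F [-0.5  0.6  0.7] q [-0.69  0.7   0.13  1.83 -0.14  0.62  0.71]
  turn [ 0.07  0.   -0.01] shift in goal frame [2.8 0.  0.4] in cur [2.8 0.  0.4]
[0.92 1.02 0.6  1.89 1.52 1.2 ] 1.1939390453427796
```

{"op": "jog_arm", "data": {
  "series": [
    [[0,0,0],[1,0,0],0.8],
    [[0,0,0],[1,0,0],0.8],
    [[0,0,0],[1,0,0],0.8],
    [[0,0,0],[0,0,0],0.8],
    [[0,0,0],[0,0,0],0.8],
    [[0,0,0],[0,0,0],0.8]
  ]
}}

```text
clock: 32.48
eef_pos: [493.9, 306.5, 127.0]
tool_rot: [1.248, 1.571, 0.858]
force: [-0.4, 0.4, 2.6]
width: 23.5
```

```bash
python3 - <<'E'
from cell import *; from h import *
s=read_state(); plan(s,(494.3,306.4,127.2),67.6)
f=[]
for i in range(10): d=get_image("side"); f.append(read_state()["force"][2])
print(np.round(f,2),np.mean(f))
s=read_state(); plan(s,(494.3,306.4,127.2),67.6)
im=d["img"].astype(int); y=(im[:,:,0]-im[:,:,2]>60)&(im[:,:,1]-im[:,:,2]>60); y[:209]=0
for b in blobs(d,y,36,40): print(*b)
A=cv2.resize(d["img"][150:250,210:300,::-1],(450,500),interpolation=cv2.INTER_CUBIC)
t=get_image("top"); B=cv2.resize(t["img"][160:345,100:500,::-1],(350,162)); W=np.zeros((500,800,3),np.uint8); W[:,:450]=A; W[:162,450:]=B
C=cv2.resize(d["img"][195:225,238:268,::-1],(330,330),interpolation=cv2.INTER_CUBIC); W[168:498,460:790]=C
cv2.imwrite("pics/end.png",W)
E
```

```text
t32.48 pos [493.9 306.5 127. ] jaw 67.67 tilt [0.0001 0.0001] w23.5 F [-0.4  0.4  2.6] q [-0.69  0.7   0.13  1.83 -0.15  0.62  0.71]
  turn [ 0.07  0.   -0.01] shift in goal frame [-0.2  0.1  0.4] in cur [-0.2  0.1  0.4]
[2.2  2.01 2.07 2.17 2.09 1.58 2.13 1.6  2.79 1.69] 2.0327972697134165
t32.98 pos [493.9 306.5 126.9] jaw 67.67 tilt [0.0001 0.0001] w23.5 F [ 0.2 -0.4  1.7] q [-0.69  0.7   0.13  1.83 -0.15  0.62  0.71]
  turn [ 0.07  0.   -0.01] shift in goal frame [-0.3  0.1  0.4] in cur [-0.3  0.1  0.4]
[252.3 216.1] 114 [493.5 307.9  36. ] [493.4 305.   37.6]
[397.2 305.2] 1044 [ 737.  -107.3   36. ] [743.7 -90.5  21.5]
[255.7 349.7] 284 [ 461.  -170.8   36. ] [ 461.2 -144.2   10.6]
[248.5 440.9] 493 [ 435.6 -350.    36. ] [ 434.7 -330.9   10.8]
```

View pics/end.png

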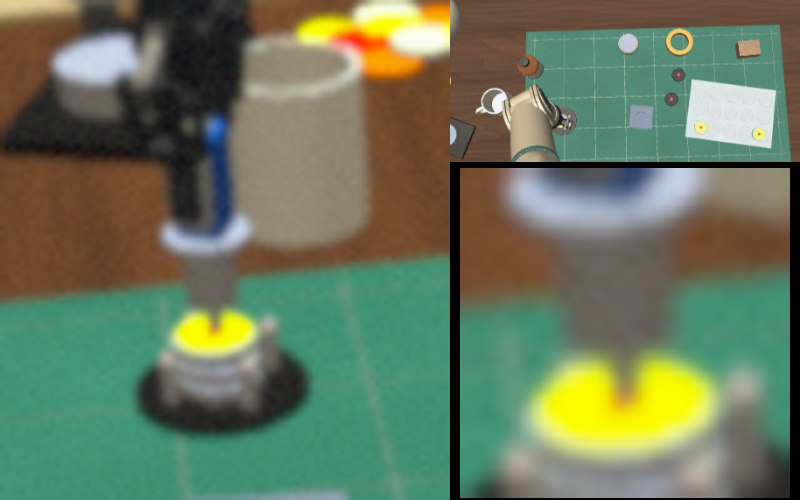

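{"op": "jog_arm", "data": {
  "series": [
    [[0,0,0],[0.5,0,0],0.8],
    [[0,0,0],[0,0,0],0.8],
    [[0,0,0],[0,0,0],0.8],
    [[0,0,0],[0,0,0],0.8]
  ]
}}

```text
clock: 33.52
eef_pos: [493.9, 306.5, 126.4]
tool_rot: [1.656, 1.571, 1.266]
force: [-0.3, 0.0, 2.0]
width: 23.4
```

```bash
python3 - <<'E'
from cell import *; from h import *
f=[]
for i in range(10): d=get_image("side"); f.append(read_state()["force"][2])
print(np.mean(f)); s=read_state(); plan(s,(494.3,306.4,127.2),67.6)
print(finish_job())
E
```

```text
2.001851154315133
t34.02 pos [493.9 306.5 126.4] jaw 67.67 tilt [0.0001 0.0001] w23.1 F [-0.3 -0.1  1.5] q [-0.69  0.71  0.13  1.83 -0.15  0.62  0.71]
  turn [ 0.07  0.   -0.01] shift in goal frame [-0.8  0.1  0.4] in cur [-0.8  0.1  0.4]
the job is handed in; nothing more can be done
None
```

I stacked three badges flat and face up in the nest. I then lifted the gauge out and handed the job in at 34.0 s, still gripping the gauge upright with its tip pressed on the red dot of the top badge.

- **Stack:** the top camera put the upper face at 36 mm, as expected for three badges. The tip sat on the dot in the last side view. The tip target came from combining two camera estimates that differed by about 1 mm, well within the 10 mm dot.
- **Plunger depth:** the two measurements disagree a little. By tool position it is about 7.8 mm in. The net force of about 3.6 N implies about 6 mm. Both bracket half way and are well short of the 14 mm stop. I did not see the green band clearly at this picture resolution.
- **Force reading:** after a final 0.5 mm push, the mean force did not rise measurably. Single readings varied by about 0.5 N either way.
- **Other things:** I left the badges at about (462, -144) and (435, -331) mm; the side camera still shows both in their original places. For the first of these I lowered the gripper to about 60 mm and then backed off because a joint was close to its limit, without touching the badge. The last top view shows no sign that anything else on the table moved.

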